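Unlock the eccentric and push the dish carriage over the light

TASK

On the microscope's light stage, push the red lever post round until the brass eccentric's low point faces the dish carriage (lever over the green mark, either way round), and only then push the blue tab forward until the carriage is fully home, never forcing it against the cam. Just push with the fingertips, then draw back clear of everything. Leave the petri dish, jar, cup and tweezers standing where they are.

Things in the scene. Friction and masses are not known exactly. Their poses are not given: they have to be found in the camera images.
- stage: The light stage: a fixed white base plate 280 x 150 x 12 mm on the work surface. Origin at the surface; the plate spans x -135..145 mm, y +-75 mm of it. Its +x is the direction in which the carriage is pushed (forward, away from the robot at yaw 0); its place and yaw vary. A green mark lies on the plate at x 122..140 mm, y 0.
- cam (a joint): Angle (rad) of the brass cam about its vertical axis, counter-clockwise from above positive. 0 = high point and lever point back (stage -x), carriage blocked; +pi or -pi = lever points forward (stage +x) at the green mark, low point faces the carriage, which is free (good within 0.3). Starts within +-1.2; turns either way, stops at +-3.4; stays where left; takes 2 to 3 N at the post.
- cam_axis (a point): On the cam's vertical axis, at stage x 50 mm, y 0, 60 mm above the work surface. The cam is a disc of radius 30 mm set 14 mm off the axis towards the lever: it reaches 44 mm on the lever's side, 16 mm on the other. Disc z 14..26 mm; lever bar 14 mm wide, top z 36 mm.
- lever_post (a point): Red upright post at the end of the cam's lever, 55 mm from the cam axis: diameter 16 mm, from the lever bar (z 36 mm) up to z 86 mm. This point lies on its centre line at z 64 mm. Push it sideways, around the axis.
- carriage (a joint): Travel (m) of the dish carriage along stage +x: 0 = fully back, 0.045 = fully home against its stop. Starts at 0 to 0.012. Moves with about 2 N and stays where it is left. With the cam at its high point it is blocked at 0.019.
- push_face (a point): Centre of the rear (robot-side) face of the carriage's blue tab, z 54 mm. Face 56 mm wide (stage y), z 19..75 mm, square to stage x; tab 12 mm thick. At travel 0 it is at stage x -98 mm, y 0. Push along stage +x. In front of the tab the carriage (85 long, 72 wide, top z 24 mm) carries a fixed glass dish 56 mm across, top z 35 mm.
- petri_dish: Loose bystander: closed glass petri dish 90 mm across, 16 mm high; origin at the centre of its underside. Leave alone.
- specimen_jar: Loose bystander: specimen jar 56 mm across, 75 mm high, red cap; origin at the centre of its underside. Leave alone.
- cup: Loose bystander: white cup, 64 mm across the rim, 60 mm high; origin at the centre of its underside. Leave alone.
- tweezers: Loose bystander: steel tweezers lying flat, 120 mm long, 6 mm high, along their own x; origin near the middle, at the underside. Leave alone.

How it is judged:
On the way, in this order (a step that is already met when the one before it is completed fails the run):
1. the cam is turned to its low point (within 0.3 rad) while the carriage is still back ((value of joint cam above 2.84 rad or value of joint cam below -2.84 rad) and value of joint carriage below 0.03 m), for 0.2 s.
2. the carriage is pushed fully home (value of joint carriage above 0.042 m and (value of joint cam above 2.84 rad or value of joint cam below -2.84 rad)), for 0.2 s.
At the end, for the whole second after the job is handed in: The carriage is within 3 mm of fully home (travel over 42 mm of 45), the cam stands within 0.3 rad of its low point, both at rest, and the four loose things are within 20 mm of where they stood, with dish, jar and cup upright (within 0.2 rad) (all of step 2 and velocity of joint carriage between -0.005 and 0.005 m/s and velocity of joint cam between -0.05 and 0.05 rad/s and distance of each of petri_dish, specimen_jar, cup, tweezers from where it was at the start of the episode below 0.02 m and angle between each of petri_dish, specimen_jar, cup's own z axis and vertical below 0.2 rad); the robot touches nothing.
It fails at once if the carriage is forced against the cam (over 10 N) (contact force between nose and cam_face above 10 N).
It fails at once if the robot shifts the petri dish over 20 mm or lifts it over 10 mm (distance of petri_dish from where it was at the start of the episode above 0.02 m or height (world z) of petri_dish above 0.01 m).
It fails at once if the robot shifts the specimen jar over 20 mm or lifts it over 10 mm (distance of specimen_jar from where it was at the start of the episode above 0.02 m or height (world z) of specimen_jar above 0.01 m).
It fails at once if the robot shifts the cup over 20 mm or lifts it over 10 mm (distance of cup from where it was at the start of the episode above 0.02 m or height (world z) of cup above 0.01 m).
It fails at once if the robot shifts the tweezers over 20 mm or lifts it over 10 mm (distance of tweezers from where it was at the start of the episode above 0.02 m or height (world z) of tweezers above 0.01 m).
It also fails if it takes over 54 s, if anything falls off the work surface, if the arm or the gripper's body presses on something with over 40 N, if the wrist force passes 120 N, or if a joint passes its speed limit or range.

ROBOT

A 6-joint arm with a two-finger parallel gripper is mounted at the origin on the work surface. World frame = base frame: x ahead of the robot, y to its left, z up, the work surface at z = 0. Lengths are in m, angles in rad, forces in N, time in s.
With the tool pointing down it reaches from about 0.425 to 0.95 m from the base axis. Payload 3.5 kg.
Tool frame: the origin (TCP) lies on the centre line of the jaws, within the pads' length; the fingertips stand 11 mm ahead of it and the grasp point (between the pads) lies 8 mm behind it; x points along the fingers, y is the direction in which the jaws open and shut, and the axes are right-handed (so a half turn about x gives the same grasp; the last joint's range is limited). The gripper opens to 85 mm and grips with 20 to 120 N. Pads are 22 mm wide; open, the fingers measure 114 mm over their backs; the gripper's body (76 mm by 85 mm) begins 54 mm behind the grasp point. The pads swing forward as they close: fully open they stand 13 mm farther back than shut.
Start: joints at [0.987, 0.286, 1.577, -0, 1.279, -0.15], TCP at [0.284, 0.612, 0.242] pointing down, gripper open.
Joint ranges: [-2.77, 2.77], [-0.9, 2.22], [0.21, 2.48], [-1.53, 4.67], [0.24, 2.81], [-2.84, 2.84]. Speed limits (rad/s): [2.79, 2.79, 3.14, 3.14, 3.14, 3.14].

INTERFACE

Orientations are given as a rotation vector (axis times angle).
In Python, from plant import sensors, viewer, ticket gives the robot as it stands.
- The arm moves only by the tool jog_arm, never from a script. Its argument "motion" is a list that holds one entry, the list of rows, each a list of 7 numbers: the shift along the tool's x, y, z in m, then the turn, a rotation vector about the tool's x, y, z in rad, then the finger opening in m, from 0 to 0.0854. A call has 1 to 10 rows; each row is the pose to reach, as a shift and turn from the pose measured when the call began, along the tool's axes at that moment; what a row does not reach only later rows make up. A row lasts 1/8 s, in which the tool goes at most 62.5 mm and 10.7 degrees, less where a joint would pass 70% of its speed; a pose out of reach is approached as far as the arm can. A call with a gripper value outside its range is refused whole. The fingers move at their own pace and stop on an object; the grip force is fixed at half the most. Time passes only in rows, so rows that repeat a pose let the fingers close. It gives the time, the measured TCP pose, the force and the opening at its end, in the units of the state.
- sensors.get_state(): the state, without advancing time (a new reading comes with each control period).
- viewer.get_image(name): name is "scene" or "top" or "wrist"; returns the picture (400x640x3 uint8, blue, green, red); there is no depth.
- viewer.camera_params(name): a dict with "fovy" (degrees; the focal length in pixels is half the picture's height over the tangent of half this angle, whatever the lens; pixels are square), "cx", "cy" (the principal point, pixels), "extrinsics" (4x4, takes a point from world to camera coordinates). Camera axes: x right, y up, looking along -z (the intrinsics and any distortion apply to the point x, -y, -z); pixel columns grow to the right and rows downward; lengths in m; the calibration is good to about 2 mm. A picture is of the moment at which its call begins: read the wrist's pose just before it. camera_params takes no time and is no camera call; for the wrist camera it gives the pose at the moment of the call.
- ticket.finish_job(): hands the job in, once; it reports no verdict.
Trained networks look in the newest picture that a camera, given by its name, has taken for a name from the list of things; names that differ only in an ending like _2 or _b are one class to them, and where a whole thing is asked for, a point or a joint stands for the part that bears it (a point fixed in the world has none). Each returns a list of dicts, best first, with "p" (0 to 1); they miss things now and then, are a little off and sometimes report something else, mostly with a low value. They report only what shows in the picture. A call takes as long as a camera call.
- viewer.regions_of(thing, camera): "mask" (400x640 bool, what is visible of it) and "bbox" ([left, top, right, bottom] in pixels, round what is visible of it).
- viewer.place_of(thing, camera): "pixel" ([column, row] in pixels: a listed point, or the origin of a listed thing).
The state is a dict: "time_s": time; "joint_positions": joint angles; "qd": joint speeds; "joint_efforts": joint torques, N m; "tcp_pos": TCP position; "ee_rot": TCP orientation; "ft_force": force on the tool from outside, world axes, zero at the start; "ft_torque": the same for the moment, N m; "width": opening from 0.0 (shut) to 1.0 (fully open).
Only numpy, scipy, OpenCV 4.12 (cv2) and the standard library are available. Lean on these libraries where they do the work, as an engineer would, in place of code of your own. Each camera call takes 0.05 s, during which the arm holds its last target. There are 200 camera calls.

## Working session

There is one attempt and no reset: what is moved stays moved. The work goes in short steps, Python scripts to look and compute and a tool call to move; the robot and the scene stay as the last step left them, time stands still between calls to the robot, and variables do not carry over. Pictures are saved under pics/ and viewed, on a budget of 10 in all, crops included, one or two more only if the job needs it, and the job is handed in when it is done.

Besides the shell and the picture viewer there is one more tool, called after "Emit:" as name(argument=value, ...) on one line, values as JSON. jog_arm: Moves the arm, as the interface text tells. Its arguments: {"type":"object","properties":{"motion":{"type":"array","items":{"type":"array","items":{"type":"array","items":{"type":"number"}}}}},"required":["motion"]}

```bash
mkdir -p pics; cat > h.py <<'E'
import numpy as np, cv2
from plant import sensors, viewer, ticket
from scipy.spatial.transform import Rotation as R
def ray(cam,px):
    p=viewer.camera_params(cam); f=200/np.tan(np.radians(p["fovy"])/2); E=np.array(p["extrinsics"])
    d=np.array([(px[0]-p["cx"])/f,-(px[1]-p["cy"])/f,-1.]); Rt=E[:3,:3]
    return -Rt.T@E[:3,3], Rt.T@d
def onz(cam,px,z):
    o,d=ray(cam,px); return o+d*(z-o[2])/d[2]
def proj(cam,X):
    p=viewer.camera_params(cam); f=200/np.tan(np.radians(p["fovy"])/2); E=np.array(p["extrinsics"])
    c=E[:3,:3]@np.asarray(X)+E[:3,3]; return np.array([p["cx"]+f*c[0]/-c[2], p["cy"]-f*c[1]/-c[2]])
E
python3 - <<'E'
from h import *
s=sensors.get_state(); print({k:np.round(v,3) for k,v in s.items()})
Z=dict(stage=0,cam_axis=.06,lever_post=.064,push_face=.054,petri_dish=0,specimen_jar=0,cup=0,tweezers=0)
for c in("scene","top"):
    im=viewer.get_image(c); cv2.imwrite(f"pics/{c}0.png",im); print(c,{k:np.round(v,3) for k,v in viewer.camera_params(c).items() if k!='extrinsics'})
    for n,z in Z.items():
        for r in viewer.place_of(n,c)[:2]: print(n,np.round(r["pixel"]),round(r["p"],2),np.round(onz(c,r["pixel"],z),3))
E
```

```text
{'time_s': np.float64(0.0), 'joint_positions': array([ 0.987,  0.287,  1.578,  0.   ,  1.279, -0.15 ]), 'qd': array([-0.001, -0.001,  0.001,  0.001,  0.001,  0.001]), 'joint_efforts': array([ 1.0000e-03, -4.0597e+01, -2.9264e+01, -0.0000e+00,  6.0000e-03,
        0.0000e+00]), 'tcp_pos': array([0.283, 0.612, 0.241]), 'ee_rot': array([ 0.339,  1.545, -0.342]), 'ft_force': array([-0.989, -0.453,  0.394]), 'ft_torque': array([ 0.056, -0.002,  0.004]), 'width': np.float64(1.002)}
scene {'fovy': np.float64(55.598), 'cx': np.float64(315.449), 'cy': np.float64(196.471)}
stage [339. 224.] 0.92 [0.573 0.09  0.   ]
cam_axis [313. 224.] 0.71 [0.642 0.089 0.06 ]
lever_post [334. 233.] 0.71 [0.613 0.133 0.064]
push_face [376. 204.] 0.85 [0.49  0.108 0.054]
petri_dish [386. 287.] 0.59 [0.559 0.272 0.   ]
cup [340. 164.] 0.74 [ 0.481 -0.063  0.   ]
tweezers [314. 315.] 0.71 [0.726 0.253 0.   ]
tweezers [284. 179.] 0.69 [ 0.634 -0.089  0.   ]
top {'fovy': np.float64(55.08), 'cx': np.float64(319.439), 'cy': np.float64(201.324)}
stage [298. 207.] 0.9 [0.591 0.079 0.   ]
cam_axis [296. 186.] 0.84 [0.638 0.082 0.06 ]
lever_post [274. 196.] 0.77 [0.613 0.132 0.064]
lever_post [288. 252.] 0.51 [0.489 0.097 0.064]
push_face [288. 249.] 0.59 [0.497 0.098 0.054]
petri_dish [218. 219.] 0.67 [0.561 0.269 0.   ]
specimen_jar [370. 188.] 0.88 [ 0.639 -0.093  0.   ]
cup [359. 254.] 0.62 [ 0.482 -0.069  0.   ]
tweezers [228. 147.] 0.52 [0.733 0.25  0.   ]
```

```bash
python3 - <<'E'
from h import *
a=cv2.imread("pics/top0.png")[100:300,170:430]; cv2.imwrite("pics/top0c.png",cv2.resize(a,None,fx=3,fy=3,interpolation=cv2.INTER_CUBIC))
E
```

```text
(no output)
```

View pics/top0c.png

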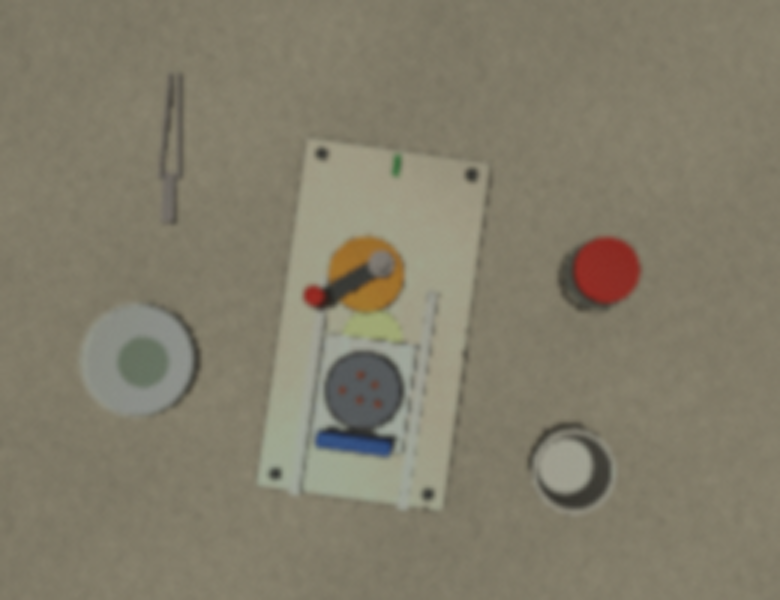

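View pics/scene0.png

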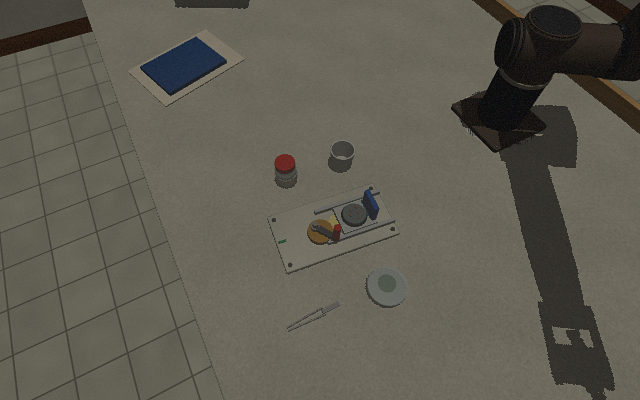

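The top picture shows the plate corners at crop (308,140), (488,163), (442,508) and (258,486). The green mark is at (397,165), the lever post top at (314,296) and the hub at (380,264). The lever points back-left, and the bystanders are well away from the plate. The scene view agrees.

```bash
cat >> h.py <<'E'
def tool():
    s=sensors.get_state(); return np.array(s["tcp_pos"]),R.from_rotvec(s["ee_rot"])
def rows(P,rot=None):
    p,r=tool(); rv=np.zeros(3) if rot is None else (r.inv()*rot).as_rotvec()
    for X in P: print(np.round(r.inv().apply(np.asarray(X)-p),3),np.round(rv,3))
E
python3 - <<'E'
from h import *
up=lambda q:np.array(q)/3.+[170,100]
C=np.array([onz("top",up(q),.012) for q in[(308,140),(488,163),(442,508),(258,486)]])[:,:2]
# FL, FR, BR, BL
L=np.array([[.145,.075],[.145,-.075],[-.135,-.075],[-.135,.075]])
a=L-L.mean(0); b=C-C.mean(0); yaw=np.arctan2((a[:,0]*b[:,1]-a[:,1]*b[:,0]).sum(),(a*b).sum())
M=np.array([[np.cos(yaw),-np.sin(yaw)],[np.sin(yaw),np.cos(yaw)]]); o=C.mean(0)-M@L.mean(0)
print("yaw",yaw,"o",o,"res",np.round(C-(L@M.T+o),4).tolist())
g=onz("top",up((397,165)),.012)[:2]; post=onz("top",up((314,296)),.086)[:2]
S=lambda X:M.T@(np.array(X)[:2]-o)
print("green",S(g),"post",S(post)); v=S(post)-[.05,0]; print("r",np.hypot(*v),"cam",np.arctan2(v[1],v[0])-np.pi)
for c in("top","scene"):
  r=viewer.place_of("lever_post",c)[0]["pixel"]; print(c,S(onz(c,r,.064)),"axis",S(onz(c,viewer.place_of("cam_axis",c)[0]["pixel"],.06)),"face",S(onz(c,viewer.place_of("push_face",c)[0]["pixel"],.054)))
p,r=tool(); print(p,r.as_matrix().round(3))
E
```

```text
yaw -0.11783734645648751 o [0.5854197  0.08650256] res [[-0.0036, -0.0029], [-0.0018, 0.0029], [0.0038, 0.0028], [0.0016, -0.0027]]
green [ 0.13148606 -0.00091614] post [0.0155933 0.0424861]
r 0.05467073932993361 cam -0.8900874884520782
top [0.02209382 0.04803567] axis [0.05244716 0.00157949] face [-0.08964926  0.0009825 ]
scene [0.02158135 0.04912626] axis [0.05586454 0.00915594] face [-0.09754342  0.0104789 ]
[0.28366686 0.6124801  0.24231794] [[-0.     0.42   0.907]
 [-0.     0.907 -0.42 ]
 [-1.    -0.    -0.   ]]
```

```bash
cat >> h.py <<'E'
yaw=-.118; o=np.array([.5855,.0865]); M=np.array([[np.cos(yaw),-np.sin(yaw)],[np.sin(yaw),np.cos(yaw)]])
W=lambda x,y,z:np.r_[M@[x,y]+o,z]
St=lambda X:M.T@(np.asarray(X)[:2]-o)
RD=R.from_matrix(np.array([[0,-np.sin(yaw),np.cos(yaw)],[0,np.cos(yaw),np.sin(yaw)],[-1,0,0]]))
ang=lambda c,rad=.055:(.05-rad*np.cos(c),-rad*np.sin(c))
E
python3 - <<'E'
from h import *
print(ang(-.25)); rows([W(*ang(-.25),.2),W(*ang(-.25),.06)],RD)
E
```

```text
(np.float64(-0.003290183194085458), np.float64(0.013607217758998761))
[ 0.042 -0.338  0.488] [-0.316 -0.     0.   ]
[ 0.182 -0.338  0.488] [-0.316 -0.     0.   ]
```

Emit:
jog_arm(motion=[[[0.005,-0.04,0.055,-0.04,0,0,0],[0.01,-0.075,0.11,-0.08,0,0,0],[0.015,-0.11,0.16,-0.12,0,0,0],[0.02,-0.145,0.21,-0.16,0,0,0],[0.025,-0.18,0.26,-0.2,0,0,0],[0.03,-0.215,0.31,-0.24,0,0,0],[0.035,-0.25,0.36,-0.28,0,0,0],[0.04,-0.285,0.41,-0.316,0,0,0],[0.042,-0.315,0.455,-0.316,0,0,0],[0.042,-0.338,0.488,-0.316,0,0,0]]])

```text
time_s: 2.45
tcp_pos: [0.5854, 0.0983, 0.2003]
ee_rot: [0.094, 1.569, -0.094]
ft_force: [0.2, 0.6, 0.1]
width: -0.001
```

```bash
python3 - <<'E'
from h import *
p,r=tool(); print(p,St(p),sensors.get_state()["width"]); rows([W(*ang(-.25),.06)],RD)
cv2.imwrite("pics/w1.png",viewer.get_image("wrist"))
for n,z in(("lever_post",.064),("cam_axis",.06),("push_face",.054)):
  for q in viewer.place_of(n,"wrist")[:1]: print(n,q["pixel"],q["p"],St(onz("wrist",q["pixel"],z)))
E
```

```text
[0.58536522 0.0983254  0.20028193] [-0.001526   0.0117273] -0.0007416683629360446
[ 0.14   0.002 -0.002] [-0.002  0.     0.   ]
lever_post [362.4, 212.3] 0.71 [0.01911267 0.04315288]
cam_axis [310.8, 240.8] 0.57 [0.0440943  0.00266485]
push_face [306.6, 63.2] 0.75 [-0.09748363  0.0021908 ]
```

View pics/w1.png

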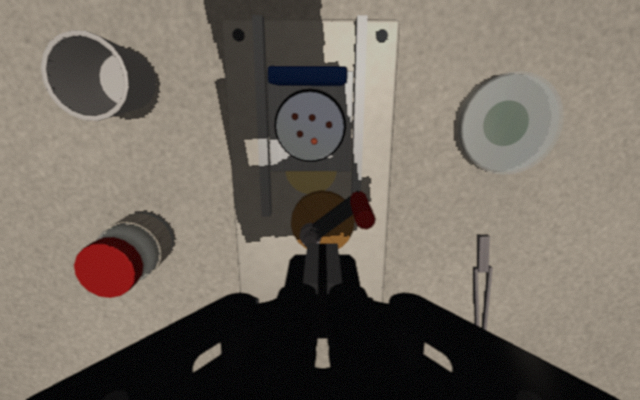

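The wrist view (looking backwards) shows the red post at (362,210), the tab at (307,75) and the hub at (311,238). All three agree with the stage fit, which puts the cam at about -0.95. I'll descend behind the post and print the arc.

Emit:
jog_arm(motion=[[[0.04,0.002,-0.002,0,0,0,0],[0.08,0.002,-0.002,0,0,0,0],[0.12,0.002,-0.002,0,0,0,0],[0.14,0.002,-0.002,0,0,0,0],[0.14,0.002,-0.002,0,0,0,0]]])

```text
time_s: 3.28
tcp_pos: [0.5813, 0.1034, 0.0589]
ee_rot: [0.093, 1.573, -0.093]
ft_force: [-0.1, -0.2, 0.1]
width: 0.002
```

```bash
python3 - <<'E'
from h import *
p,r=tool(); print(p,St(p),sensors.get_state()["ft_force"]); rows([W(*ang(c),.06) for c in np.arange(-.4,-2.75,-.15)],RD)
E
```

```text
[0.58132399 0.10337951 0.05893257] [-0.00613413  0.01627051] [-0.05862311 -0.18599913  0.10478716]
[-0.001  0.005  0.005] [-0.    -0.004 -0.   ]
[-0.001  0.012  0.009] [-0.    -0.004 -0.   ]
[-0.001  0.019  0.014] [-0.    -0.004 -0.   ]
[-0.001  0.025  0.02 ] [-0.    -0.004 -0.   ]
[-0.001  0.03   0.026] [-0.    -0.004 -0.   ]
[-0.001  0.034  0.034] [-0.    -0.004 -0.   ]
[-0.001  0.037  0.041] [-0.    -0.004 -0.   ]
[-0.001  0.038  0.049] [-0.    -0.004 -0.   ]
[-0.001  0.039  0.058] [-0.    -0.004 -0.   ]
[-0.001  0.038  0.066] [-0.    -0.004 -0.   ]
[-0.001  0.036  0.074] [-0.    -0.004 -0.   ]
[-0.001  0.033  0.081] [-0.    -0.004 -0.   ]
[-0.001  0.028  0.088] [-0.    -0.004 -0.   ]
[-0.001  0.023  0.095] [-0.    -0.004 -0.   ]
[-0.001  0.017  0.1  ] [-0.    -0.004 -0.   ]
[-0.001  0.01   0.105] [-0.    -0.004 -0.   ]
```

Emit:
jog_arm(motion=[[[0,0.005,0.005,0,0,0,0],[0,0.012,0.009,0,0,0,0],[0,0.019,0.014,0,0,0,0],[0,0.025,0.02,0,0,0,0],[0,0.03,0.026,0,0,0,0],[0,0.034,0.034,0,0,0,0],[0,0.037,0.041,0,0,0,0],[0,0.038,0.049,0,0,0,0],[0,0.039,0.058,0,0,0,0],[0,0.039,0.058,0,0,0,0]]])

```text
time_s: 4.53
tcp_pos: [0.6448, 0.1353, 0.0589]
ee_rot: [0.094, 1.57, -0.092]
ft_force: [0.2, -0.0, 1.0]
width: 0.002
```

```bash
python3 - <<'E'
from h import *
p,r=tool(); print(p,St(p)); rows([W(*ang(c),.06) for c in np.arange(-1.75,-2.95,-.15)],RD)
im=viewer.get_image("top"); cv2.imwrite("pics/t2.png",cv2.resize(im[100:300,170:430],None,fx=2,fy=2,interpolation=cv2.INTER_CUBIC))
for c in("top","scene"):
  if c=="scene": viewer.get_image(c)
  for q in viewer.place_of("lever_post",c)[:1]:
    X=St(onz(c,q["pixel"],.064)); print(c,q["p"],X,"cam",np.arctan2(X[1],X[0]-.05)-np.pi)
E
```

```text
[0.64484516 0.13532088 0.05891538] [0.05318497 0.05546787]
[-0.001 -0.001  0.007] [-0.001 -0.001 -0.001]
[-0.001 -0.003  0.015] [-0.001 -0.001 -0.001]
[-0.001 -0.007  0.022] [-0.001 -0.001 -0.001]
[-0.001 -0.011  0.029] [-0.001 -0.001 -0.001]
[-0.001 -0.016  0.035] [-0.001 -0.001 -0.001]
[-0.001 -0.023  0.041] [-0.001 -0.001 -0.001]
[-0.001 -0.029  0.045] [-0.001 -0.001 -0.001]
[-0.001 -0.037  0.049] [-0.001 -0.001 -0.001]
[-0.001 -0.045  0.051] [-0.001 -0.001 -0.001]
scene 0.61 [0.07367729 0.05533584] cam -1.975106803334197
```

View pics/t2.png

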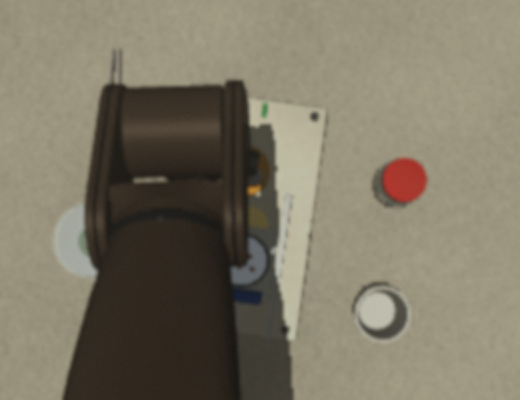

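The arm hides the lever in the top view. The scene network puts the post at about -1.98 rad, as expected from the push, so I'll continue the arc.

Emit:
jog_arm(motion=[[[0,-0.001,0.007,0,0,0,0],[0,-0.003,0.015,0,0,0,0],[0,-0.007,0.022,0,0,0,0],[0,-0.011,0.029,0,0,0,0],[0,-0.016,0.035,0,0,0,0],[0,-0.023,0.041,0,0,0,0],[0,-0.027,0.044,0,0,0,0],[0,-0.027,0.044,0,0,0,0]]])

```text
time_s: 5.72
tcp_pos: [0.6794, 0.1029, 0.0584]
ee_rot: [0.094, 1.587, -0.094]
ft_force: [-19.4, -1.1, 9.7]
width: -0.0
```

```bash
python3 - <<'E'
from h import *
p,r=tool(); x=St(p);print(p,x,"finger",np.arctan2(x[1],x[0]-.05)-np.pi); rows([W(*ang(c),.06) for c in (-2.65,-2.7,-2.75,-2.8,-2.85)],RD)
for c in("scene","wrist"):
  im=viewer.get_image(c); cv2.imwrite(f"pics/{c}3.png",im)
  for q in viewer.place_of("lever_post",c)[:1]:
    X=St(onz(c,q["pixel"],.064)); print(c,q["p"],X,"cam",np.arctan2(X[1],X[0]-.05)-np.pi)
E
```

```text
[0.67939709 0.10293333 0.05838669] [0.0913095  0.02737321] finger -2.5563848871661126
[-0.002 -0.001  0.007] [-0.001 -0.019  0.002]
[-0.002 -0.004  0.008] [-0.001 -0.019  0.002]
[-0.002 -0.006  0.01 ] [-0.001 -0.019  0.002]
[-0.002 -0.009  0.01 ] [-0.001 -0.019  0.002]
[-0.002 -0.012  0.011] [-0.001 -0.019  0.002]
scene 0.49 [0.13393212 0.19797687] cam -1.9717765417812154
wrist 0.69 [0.10495332 0.00789799] cam -2.9988483459155604
```

View pics/wrist3.png

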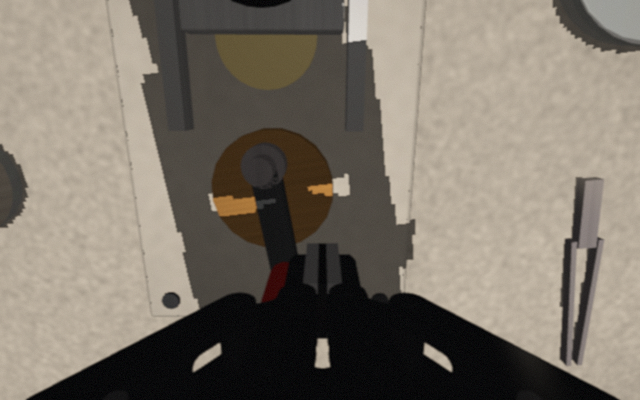

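The wrist view shows the lever bar running from the hub (265,165) to (285,265), nearly forward, so the cam is about -2.97. The 19 N is the finger's corner pressing radially on the post, so I'll ease back in x and nudge sideways.

Emit:
jog_arm(motion=[[[0,0,-0.004,0,0,0,0],[0,-0.003,-0.003,0,0,0,0],[0,-0.006,-0.002,0,0,0,0],[0,-0.008,-0.002,0,0,0,0],[0,-0.008,-0.002,0,0,0,0]]])

```text
time_s: 6.55
tcp_pos: [0.6775, 0.0953, 0.0589]
ee_rot: [0.093, 1.585, -0.094]
ft_force: [-1.1, 2.3, 1.8]
width: 0.002
```

Emit:
jog_arm(motion=[[[0,0.02,0.0,0,0,0,0],[0,0.05,0.0,0,0,0,0],[0,0.08,0,0,0,0,0],[-0.05,0.09,0.0,0,0,0,0],[-0.1,0.09,-0.05,0,0,0,0],[-0.12,0.09,-0.1,0,0,0,0],[-0.12,0.09,-0.15,0,0,0,0],[-0.12,0.09,-0.17,0,0,0,0]]])

```text
time_s: 7.55
tcp_pos: [0.519, 0.206, 0.1816]
ee_rot: [0.092, 1.584, -0.093]
ft_force: [0.7, -0.2, -0.0]
width: -0.002
```

```bash
python3 - <<'E'
from h import *
p,r=tool(); print(St(p))
for c in("scene","top","wrist"):
  im=viewer.get_image(c); cv2.imwrite(f"pics/{c}4.png",im)
  for n,z in(("lever_post",.064),("cam_axis",.06),("push_face",.054)):
   for q in viewer.place_of(n,c)[:1]:
    X=St(onz(c,q["pixel"],z)); print(c,n,round(q["p"],2),X.round(4),"cam",np.arctan2(X[1],X[0]-.05)-np.pi if n[0]=="l" else "")
E
```

```text
[-0.08009389  0.11087407]
scene lever_post 0.93 [0.1029 0.0089] cam -2.9750520323809377
scene cam_axis 0.61 [0.0615 0.0099] cam 
scene push_face 0.97 [-0.0969  0.0039] cam 
top lever_post 0.82 [0.1059 0.0056] cam -3.0425447322328094
top cam_axis 0.62 [0.0457 0.0025] cam 
top push_face 0.66 [-0.102 -0.001] cam 
wrist cam_axis 0.7 [0.0446 0.0022] cam 
wrist push_face 0.73 [-0.0945  0.003 ] cam
```

View pics/wrist4.png

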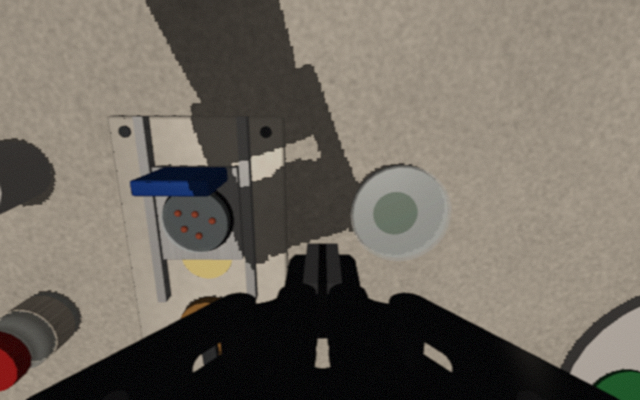

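The wrist view shows only the tab at (180,182) and the dish, with the lever hidden. I'll check the lever in the top view.

```bash
python3 - <<'E'
from h import *
a=cv2.imread("pics/top4.png")[130:270,230:350]; cv2.imwrite("pics/top4c.png",cv2.resize(a,None,fx=4,fy=4,interpolation=cv2.INTER_CUBIC))
rows([W(-.125,0,.18),W(-.125,0,.053)],RD)
E
```

```text
[ 0.002 -0.11  -0.048] [-0.002 -0.016  0.001]
[ 0.129 -0.11  -0.045] [-0.002 -0.016  0.001]
```

View pics/top4c.png

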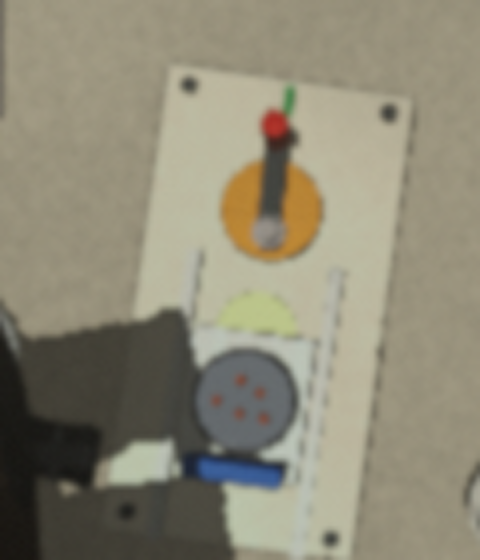

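The top view shows the post at (274,125), just beside the green mark (289,100), and the disc pushed forward with its low side to the carriage. I'll move behind the tab and compute the angle from the post top.

Emit:
jog_arm(motion=[[[0,-0.04,-0.03,0,0,0,0],[0,-0.08,-0.048,0,0,0,0],[0.002,-0.11,-0.048,0,-0.016,0,0],[0.002,-0.11,-0.047,0,-0.016,0,0],[0.04,-0.11,-0.047,0,-0.016,0,0],[0.08,-0.11,-0.046,0,-0.016,0,0],[0.11,-0.11,-0.045,0,-0.016,0,0],[0.129,-0.11,-0.045,0,-0.016,0,0],[0.129,-0.11,-0.045,0,-0.016,0,0]]])

```text
time_s: 9.28
tcp_pos: [0.4609, 0.1015, 0.0515]
ee_rot: [0.092, 1.573, -0.095]
ft_force: [-0.1, 1.0, -0.3]
width: 0.002
```

```bash
python3 - <<'E'
from h import *
X=St(onz("top",(298.5,161.25),.086)); print(X,np.arctan2(X[1],X[0]-.05)-np.pi)
p,r=tool(); print(p,St(p)); rows([W(x,0,.053) for x in(-.105,-.09,-.07,-.064,-.060)],RD)
E
```

```text
[0.1035368  0.00231674] -3.098345877699703
[0.46089044 0.10145209 0.05153992] [-0.12550329  0.00017829]
[-0.002 -0.     0.02 ] [-0.001 -0.004  0.002]
[-0.002 -0.     0.035] [-0.001 -0.004  0.002]
[-0.002 -0.     0.055] [-0.001 -0.004  0.002]
[-0.002 -0.     0.061] [-0.001 -0.004  0.002]
[-0.002 -0.     0.065] [-0.001 -0.004  0.002]
```

Emit:
jog_arm(motion=[[[0,0,0.006,0,0,0,0],[0,0,0.012,0,0,0,0],[0,0,0.018,0,0,0,0],[0,0,0.023,0,0,0,0],[0,0,0.028,0,0,0,0],[0,0,0.033,0,0,0,0],[0,0,0.038,0,0,0,0],[0,0,0.043,0,0,0,0],[0,0,0.048,0,0,0,0],[0,0,0.052,0,0,0,0]]])

```text
time_s: 10.52
tcp_pos: [0.5128, 0.0952, 0.0512]
ee_rot: [0.092, 1.573, -0.095]
ft_force: [-2.7, 0.4, 0.2]
width: -0.002
```

Emit:
jog_arm(motion=[[[0,0,0.003,0,0,0,0],[0,0,0.006,0,0,0,0],[0,0,0.009,0,0,0,0],[0,0,0.009,0,0,0,0]]])

```text
time_s: 11.02
tcp_pos: [0.5219, 0.0941, 0.0512]
ee_rot: [0.092, 1.573, -0.095]
ft_force: [-1.9, -0.1, 0.9]
width: 0.001
```

```bash
python3 - <<'E'
from h import *
p,r=tool(); print(p,St(p),sensors.get_state()["ft_force"])
E
```

```text
[0.52185019 0.09408315 0.05116762] [-6.40999340e-02  3.71535123e-05] [-1.94526741 -0.12513216  0.9442328 ]
```

Emit:
jog_arm(motion=[[[0,0,0.001,0,0,0,0],[0,0,0.002,0,0,0,0],[0,0,0.003,0,0,0,0],[0,0,0.003,0,0,0,0]]])

```text
time_s: 11.52
tcp_pos: [0.5218, 0.0941, 0.0508]
ee_rot: [0.092, 1.581, -0.095]
ft_force: [-10.1, 0.7, 7.4]
width: 0.002
```

The TCP stopped at the position expected for home, with the force rising to 10 N. I'll draw back and check.

Emit:
jog_arm(motion=[[[0,0,-0.01,0,0,0,0],[0,0,-0.04,0,0,0,0],[-0.04,0,-0.06,0,0,0,0],[-0.09,0,-0.06,0,0,0,0],[-0.14,0.03,-0.06,0,0,0,0],[-0.15,0.09,-0.06,0,0,0,0],[-0.15,0.15,-0.06,0,0,0,0],[-0.15,0.2,-0.06,0,0,0,0],[-0.15,0.2,-0.06,0,0,0,0]]])

```text
time_s: 12.65
tcp_pos: [0.4878, 0.3029, 0.201]
ee_rot: [0.09, 1.58, -0.09]
ft_force: [-0.4, -0.0, 0.7]
width: -0.003
```

```bash
python3 - <<'E'
from h import *
for c in("scene","top"):
  im=viewer.get_image(c); cv2.imwrite(f"pics/{c}5.png",im)
  for n,z in dict(lever_post=.064,push_face=.054,petri_dish=0,specimen_jar=0,cup=0,tweezers=0).items():
   for q in viewer.place_of(n,c)[:1]:
    P=onz(c,q["pixel"],z); X=St(P); print(c,n,round(q["p"],2),P.round(3),X.round(4),"cam",np.arctan2(X[1],X[0]-.05)-np.pi if n[0]=="l" else "")
a=cv2.imread("pics/top5.png")[130:270,200:390]; cv2.imwrite("pics/top5c.png",cv2.resize(a,None,fx=4,fy=4,interpolation=cv2.INTER_CUBIC))
E
```

```text
scene lever_post 0.98 [0.694 0.08  0.064] [0.1086 0.0067] cam -3.027366255918503
scene push_face 0.89 [0.534 0.096 0.054] [-0.0526  0.0036] cam 
scene petri_dish 0.88 [0.553 0.274 0.   ] [-0.0548  0.1825] cam 
scene specimen_jar 0.94 [ 0.628 -0.092  0.   ] [ 0.0635 -0.1718] cam 
scene cup 0.9 [ 0.48  -0.065  0.   ] [-0.0868 -0.1625] cam 
scene tweezers 0.71 [0.733 0.249 0.   ] [0.1276 0.1791] cam 
top lever_post 0.91 [0.693 0.08  0.064] [0.1073 0.006 ] cam -3.03781145164457
top push_face 0.82 [0.53  0.095 0.054] [-0.0557  0.0018] cam 
top petri_dish 0.66 [0.554 0.268 0.   ] [-0.0528  0.1765] cam 
top specimen_jar 0.6 [ 0.638 -0.084  0.   ] [ 0.0724 -0.1631] cam 
top cup 0.81 [ 0.481 -0.073  0.   ] [-0.0849 -0.1705] cam 
top tweezers 0.48 [0.729 0.249 0.   ] [0.123  0.1786] cam
```

View pics/top5c.png

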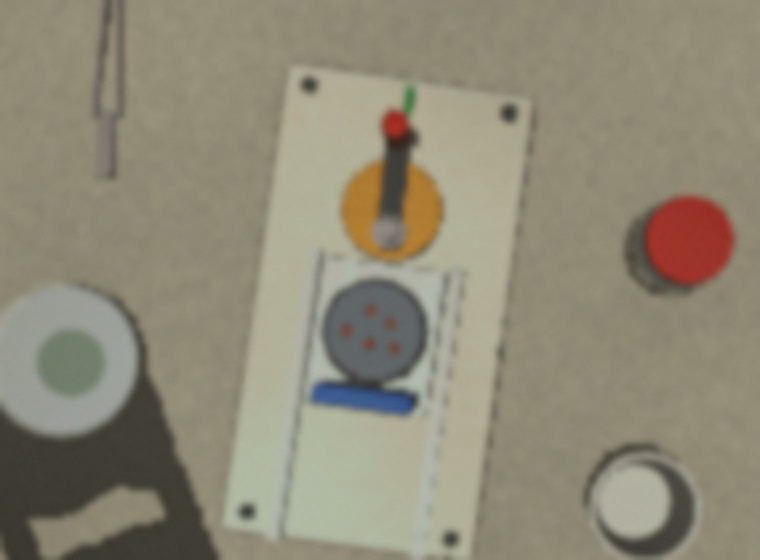

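The top view shows the carriage forward up to the cam's low side, with the tab at (365,397) and the lever at the mark. The bystanders are where they were.

```bash
python3 -c "
from h import *
print(ticket.finish_job())"
```

```text
the job is handed in; nothing more can be done
None
```

I turned the cam to its low point with the closed fingertips, then pushed the blue tab until the carriage stopped. I drew back clear of everything and handed the job in at about 13 s. No verdict was reported.

- **Cam:** the last checks put it between -3.03 and -3.10 rad, so within about 0.12 rad of the low point. The lever sits at the green mark.
- **Carriage:** it stopped hard with the fingertip where full travel (about 45 mm) puts it. The scene camera gave 45.4 mm. The top camera gave 42.3 mm, which is over the 42 mm limit but close. I trust the hard stop more, since the cam at its low point would only block the carriage at about 47 mm.
- **Bystanders:** the petri dish, jar, cup and tweezers look upright and unmoved in the top view. Measured shifts were about 10 mm or less, within the cameras' scatter.
- **Forces:** the fingertip corner pressed on the lever post with about 20 N near the end of the arc, and I eased it off. About 10 N built up at the carriage stop after it stopped moving.

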